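# Release and push off a lamp driver's terminal cover

## Robot

A 6-joint arm with a two-finger parallel gripper is mounted at the origin on the work surface; the furniture and walls round the work are solid. World frame = base frame: x ahead of the robot, y to its left, z up, the work surface at z = 0. Lengths are in mm, angles in degrees, forces in N, time in s.
With the tool pointing down it reaches from about 300 to 850 mm from the base axis. Payload 4.2 kg.
Tool frame: the origin (TCP) lies at the very end of the fingers, on their centre line; the grasp point (between the pads) lies 19 mm behind it (hold_point_z is the z of the grasp point in the tool frame, in mm); z points along the fingers, y is the direction in which the jaws open and shut (so a half turn about z gives the same grasp; the last joint's range is limited). The gripper opens to 91 mm and grips with 3 to 60 N. Pads are 32 mm wide; open, the fingers measure 118 mm over their backs; the gripper's body (76 mm by 178 mm) begins 60 mm behind the grasp point.
Start: joints at [75.229, 18.312, 89.639, -0, 72.044, -1.146], TCP at [135.451, 558.835, 213.976] pointing down, gripper open.
Joint ranges: [-177.97, 177.97], [-48.28, 115.42], [12.27, 149.76], [-77.06, 257.06], [2.81, 150.46], [-146.56, 146.56]. Speed limits (degrees/s): [147.25, 147.25, 180, 180, 180, 180].

## Interface

Orientations are given as [roll, pitch, yaw] about the fixed x, y, z axes, in that order (R = Rz(yaw) Ry(pitch) Rx(roll)).
In Python, from workcell import state, grab_frame, job_done, hold_point_z gives the robot as it stands. The module is installed in compiled form; this text tells all that it offers.
- The arm moves only by the shell command python3 -m creep 'ROWS' [FORCE]. ROWS is JSON, a list of rows, each a list of 7 numbers: the closure, from 0 (fully open) to 1 (shut), then the shift along the tool's x, y, z in mm, then the turn, a rotation vector about the tool's x, y, z in degrees. A call has 1 to 5 rows; each row shifts and turns the commanded pose from where the row before left it, along the tool's axes as they then stand; what a row does not reach is not made up. A row lasts 1/8 s, in which the tool goes at most 62.5 mm and 10.7 degrees, less where a joint would pass 70% of its speed; a pose out of reach is approached as far as the arm can. A call is refused whole if a number of a shift passes 62.5 or a number of a turn 10.7, either way. A call with a gripper value outside its range is refused whole. The fingers move at their own pace and stop on an object; FORCE is the grip in N (left out, the last holds). Time passes only in rows, so rows that do not move let the fingers close. It gives the time, the measured TCP pose, the force and the opening at its end, in the units of the state.
- state(): the state, without advancing time (a new reading comes with each control period).
- grab_frame(name): name is "scene" or "top"; returns a dict with "frame" (400x640x3 uint8, red, green, blue), "fx", "fy", "cx", "cy" (pixels), "view" (4x4, takes a point from world to camera coordinates). Camera axes: x right, y down, z forward; pixel columns grow to the right and rows downward; lengths in mm; the calibration is good to about 2 mm. A picture is of the moment at which its call begins. There is no depth.
- job_done(): hands the job in, once; it reports no verdict.
The state is a dict: "time_s": time; "qpos": joint angles; "qvel": joint speeds; "effort": joint torques, N m; "ee_pos": TCP position; "ee_rot": TCP orientation; "force": force on the tool from outside, world axes, zero at the start; "torque": the same for the moment, N m; "gripper_width": finger opening in mm.
Only numpy, scipy, OpenCV 4.12 (cv2) and the standard library are available. Lean on these libraries where they do the work, as an engineer would, in place of code of your own. Each camera call takes 0.05 s, during which the arm holds its last target.

## Task

Uncover the terminals of the lamp driver box: press its snap tab down with a fingertip until the terminal cover springs loose, then push the cover along its rails until it is wholly off the box and lies flat on the foam block. Only touch and push: do not lift or carry the cover, do not drop it onto the desk, and leave the other things on the desk where they are.

Things in the scene. Friction and masses are not known exactly. Their poses are not given: they have to be found in the camera images.
- driver_box: Grey lamp driver box, fixed, on a steel plate, 110 x 212 mm, long along its y. Origin: on the desk, on the centre line, 100 mm from the box's -y end; z up. Deck 47 mm above the desk at y -32 to +100 mm; on it two ejector housings (x +-19 to +-33, y -32 to -12 mm, 55 mm high), the tab's paddle (y +29 to +59) and cooling ribs (y +71 to +97, 54 mm high).
- cover_seat (a point): Centre of the cover's seat, 47 mm above the desk, at y -68 mm in the box's frame, axes like the box's. The cover (64 mm long) lies here between two rails along y, at x +-36 to +-45 mm, whose lips, 57.5 mm above the desk, hold its edges down. It can leave only toward -y, straight onto the foam; it is wholly off the box once its centre is 64 mm from here.
- snap_tab_top (a point): Centre of the top of the snap tab's paddle: a white plate 34 mm (x) x 30 mm (y), standing alone on the deck, its top 66 mm above the desk when up. It is pressed straight down.
- snap_tab (a joint): Snap tab, m: 0 up, 0.010 fully down (stop). Springs back when let go; 2 to 8 N press it down. Its nose in the cover's slot (top 52 mm above the desk when up) frees the cover at about 0.005; two sprung pins then push the cover about 11 mm toward -y, so that it does not catch again when the tab is let go.
- terminal_cover: White loose terminal cover, 80 mm (x) x 64 mm (y), plate 6 mm thick, 60 to 115 g. Origin: centre of its underside; axes like the box's when seated. At its +y edge stands a wall 66 mm wide (x), 5 mm thick, its top 26 mm above the underside (73 mm above the desk when seated). The snap nose's slot lies between wall and middle. Sliding it takes 1 to 6 N.
- cover_push (a point): Point on the rear (+y) face of the cover's upright wall, 17 mm above the cover's underside, mid width: the place to push, toward the cover's -y.
- foam_block: White foam slab, fixed, 260 x 100 mm and 45 mm high, lying lengthwise beyond the box's -y end in line with the rails, 4 to 12 mm from the box. Origin: centre of its underside; its own x is its long axis.
- reel: Bystander: loose solder reel, 60 mm wide, 35 mm high, standing on the far end of the foam block; its near edge is about 190 mm from the box. Origin: centre of underside.
- bulb: Bystander: white LED bulb lying on its side, 68 x 121 mm, 69 mm high, beyond the foam to the right. Origin: centre of underside.
- pliers: Bystander: red long-nose pliers lying flat, 48 x 192 x 12 mm, to the right. Origin: centre of underside.
- glue: Bystander: white glue bottle, 47 mm wide, 148 mm high, at the back left. Origin: centre of underside.
Things that resemble listed ones, but are neither listed nor needed, are in the scene too. There is more than one size of the terminal_cover; the one meant has the size given above.

How it is judged (in metres and radians):
On the way, in this order (a step that is already met when the one before it is completed fails the run):
1. the snap tab is pressed in, more than 4.5 mm (value of joint snap_tab above 0.0045 m), for 0.1 s.
2. the cover is wholly off the box (y of terminal_cover in the frame of driver_box below -0.134 m), for 0.1 s.
At the end, for the whole second after the job is handed in: The cover is wholly off the box (centre more than 134 mm toward -y of the box's origin), flat within 7 degrees and right way up on the foam (underside 40 to 50 mm above the desk, centre within 105 mm of the foam's), at rest, and the snap tab is back up within 3 mm (y of terminal_cover in the frame of driver_box below -0.134 m and horizontal distance between terminal_cover and foam_block below 0.105 m and height (world z) of terminal_cover between 0.04 and 0.05 m and angle between terminal_cover's own z axis and vertical below 0.12 rad and linear speed of terminal_cover below 0.02 m/s and value of joint snap_tab below 0.003 m); the robot touches nothing.
It fails at once if the cover is lifted more than 13 mm above its seat (height (world z) of terminal_cover above 0.06 m).
It fails at once if the cover falls off the foam (height (world z) of terminal_cover below 0.03 m).
It fails at once if one of the other things (reel, bulb, pliers, glue bottle) is moved by more than 20 mm (distance of any of reel, bulb, pliers, glue from where it was at the start of the episode above 0.02 m).
It also fails if it takes over 38 s, if anything falls off the work surface, if the arm or the gripper's body presses on something with over 40 N, if the wrist force passes 120 N, or if a joint passes its speed limit or range.

## Working session

There is one attempt and no reset: what is moved stays moved. The work goes in short steps, Python scripts to look and compute and a shell command to move; the robot and the scene stay as the last step left them, time stands still between calls to the robot, and variables do not carry over. Pictures are saved under pics/ and viewed, and the job is handed in when it is done.

```bash
mkdir -p pics; python3 - <<'E'
from workcell import state, grab_frame, hold_point_z
import cv2,json,numpy as np,pickle
print(state())
for n in("scene","top"):
    f=grab_frame(n); cv2.imwrite(f"pics/{n}0.png",f["frame"][:,:,::-1]); pickle.dump(f,open(n+".pkl","wb"))
    print(n,f["fx"],f["fy"],f["cx"],f["cy"],np.round(f["view"],3).tolist())
E
```

```text
{'time_s': 0.0, 'qpos': array([ 7.52303784e+01,  1.83492457e+01,  8.97084363e+01, -1.23703868e-03,
        7.20449280e+01, -1.14578116e+00]), 'qvel': array([ 0.01215879,  0.11374292, -0.07120706,  0.00204093,  0.06796553,
       -0.00714457]), 'effort': array([ 3.10835218e-03, -4.12458622e+01, -2.31972349e+01,  7.29578314e-02,
        4.54510795e-02, -1.40857501e-04]), 'ee_pos': array([135.30791787, 558.30438745, 213.13055809]), 'ee_rot': array([-1.79897387e+02, -8.75948606e-04,  1.66376541e+02]), 'force': array([-0.157112  , -0.1522889 , -0.31777809]), 'torque': array([ 0.02405485,  0.04886942, -0.01479516]), 'gripper_width': 91.45777699309839}
scene 476.85178934022895 476.85178934022895 323.2094867434555 201.00512700032795 [[0.743, -0.669, -0.003, -369.604], [-0.368, -0.406, -0.837, 252.483], [0.558, 0.623, -0.548, 1536.242], [0.0, 0.0, 0.0, 1.0]]
top 505.6505203718199 505.6505203718199 306.1752126906142 191.19248048074252 [[0.014, -1.0, -0.011, -0.146], [-0.992, -0.012, -0.126, 490.728], [0.126, 0.012, -0.992, 1496.738], [0.0, 0.0, 0.0, 1.0]]
```

View pics/scene0.png

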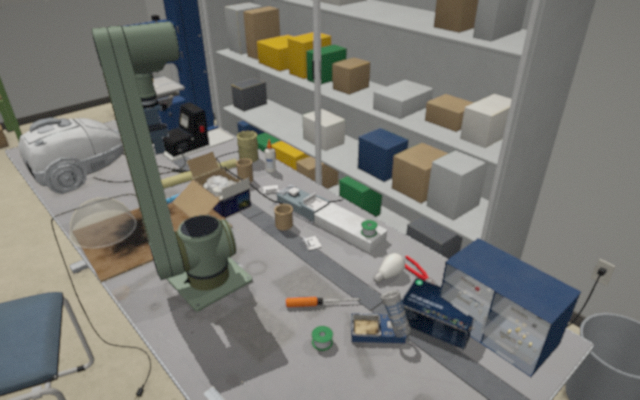

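View pics/top0.png

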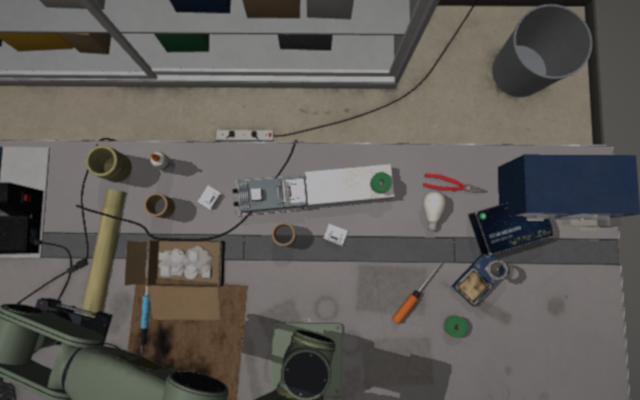

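The top view shows the box at (235–307, 175–213), the foam at (306–394) and the reel at (381,182). Candidates for the cover are the one on the box at about (293,190) and loose look-alikes at (209,197) and (336,234). I'll check with a close crop.

```bash
python3 - <<'E'
import cv2
a=cv2.imread("pics/top0.png"); c=a[165:225,190:350]; cv2.imwrite("pics/c1.png",cv2.resize(c,None,fx=5,fy=5,interpolation=cv2.INTER_CUBIC))
c=a[165:225,225:315]; cv2.imwrite("pics/c3.png",cv2.resize(c,None,fx=8,fy=8,interpolation=cv2.INTER_CUBIC))
a=cv2.imread("pics/scene0.png"); c=a[165:265,240:400]; cv2.imwrite("pics/c2.png",cv2.resize(c,None,fx=5,fy=5,interpolation=cv2.INTER_CUBIC))
E
```

```text
(no output)
```

View pics/c3.png

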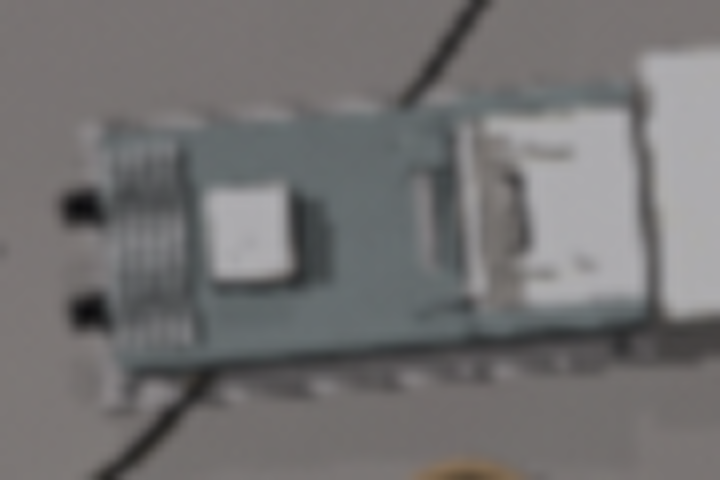

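View pics/c2.png

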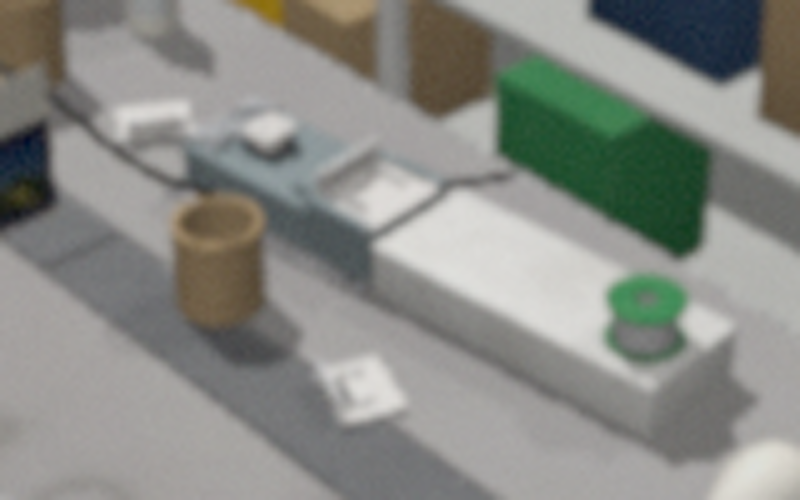

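View pics/c1.png

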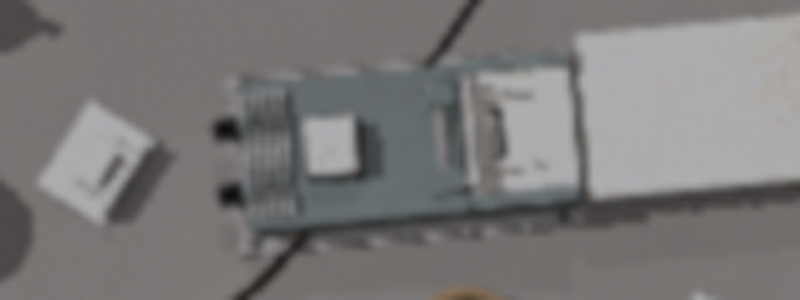

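```bash
cat > h.py <<'E'
import numpy as np,cv2,pickle
def proj(f,P):
    P=np.atleast_2d(P); c=P@f["view"][:3,:3].T+f["view"][:3,3]
    return np.c_[f["fx"]*c[:,0]/c[:,2]+f["cx"],f["fy"]*c[:,1]/c[:,2]+f["cy"]]
def unproj(f,uv,z):
    R,t=f["view"][:3,:3],f["view"][:3,3]
    d=R.T@np.array([(uv[0]-f["cx"])/f["fx"],(uv[1]-f["cy"])/f["fy"],1]); o=-R.T@t
    return o+d*(z-o[2])/d[2]
def w(p,P):
    P=np.atleast_2d(np.array(P,float)); c,s=np.cos(np.radians(p[2])),np.sin(np.radians(p[2]))
    return np.c_[p[0]+c*P[:,0]-s*P[:,1],p[1]+s*P[:,0]+c*P[:,1],P[:,2]]
def rect(x0,x1,y0,y1,z): return [[x0,y0,z],[x1,y0,z],[x1,y1,z],[x0,y1,z]]
def shapes(cy=-68,cz=47): return [rect(-17,17,29,59,66),rect(-33,33,cy+27,cy+32,cz+26),rect(-40,40,cy-32,cy+32,cz+6),rect(-33,-19,-32,-12,55),rect(19,33,-32,-12,55),rect(-45,45,-100,-32,57.5)]
def overlay(f,p,roi,k,name,cy=-68,cz=47):
    x0,y0,x1,y1=roi; im=cv2.resize(f["frame"][y0:y1,x0:x1,::-1],None,fx=k,fy=k,interpolation=cv2.INTER_CUBIC)
    for i,s in enumerate(shapes(cy,cz)):
        q=(proj(f,w(p,s))+0.5-[x0,y0])*k
        cv2.polylines(im,[np.int32(q)],True,[(0,0,255),(0,255,0),(255,0,0),(0,255,255),(0,255,255),(255,0,255)][i],1)
    cv2.imwrite(name,im)
E
python3 - <<'E'
from h import *
f=pickle.load(open("top.pkl","rb"))
g=lambda u,v:(u/8+225-.5,v/8+165-.5)
obs=[((205,188),(17,59,66)),((287,183),(17,29,66)),((293,277),(-17,29,66)),((213,281),(-17,59,66)),((470,122),(33,-38,73)),((478,302),(-33,-38,73))]
from scipy.optimize import least_squares
O=np.array([g(*o[0]) for o in obs]);P=[o[1] for o in obs]
r=least_squares(lambda p:(proj(f,w(p,P))-O).ravel(),[600,100,0]); print(r.x,r.fun.round(2))
print([unproj(f,g(*o[0]),o[1][2]).round() for o in obs])
overlay(f,r.x,(225,165,315,225),8,"pics/o1.png")
s=pickle.load(open("scene.pkl","rb")); overlay(s,r.x,(260,170,350,230),8,"pics/o2.png")
E
```

```text
[481.50987386 110.4464637    4.98316403] [ 0.32  0.14  0.19  0.02  0.15 -0.34  0.01 -0.08 -0.59  0.28 -0.07 -0.01]
[array([494., 172.,  66.]), array([496., 141.,  66.]), array([461., 138.,  66.]), array([459., 168.,  66.]), array([519.,  74.,  73.]), array([452.,  70.,  73.])]
```

View pics/o1.png

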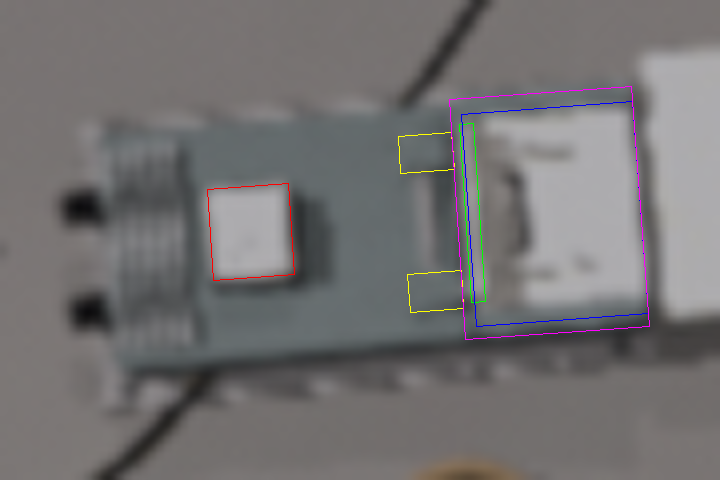

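View pics/o2.png

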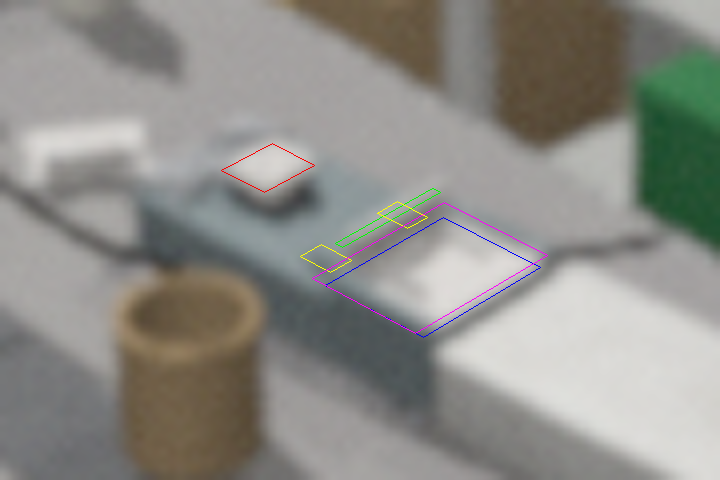

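```bash
cat > d.py <<'E'
import sys
from h import *; from workcell import state
from scipy.spatial.transform import Rotation as R
p=(481.5,110.4,4.98)
s=state(); T=R.from_euler('xyz',s['ee_rot'],degrees=True)
b=[float(v) for v in sys.argv[1:4]]  # target in box frame
g=w(p,b)[0]; dx=g-s['ee_pos']
c,sn=np.cos(np.radians(p[2])),np.sin(np.radians(p[2])); q=s['ee_pos']-np.array([p[0],p[1],0])
print("t",round(s['time_s'],2),"box TCP",np.round([c*q[0]+sn*q[1],-sn*q[0]+c*q[1],q[2]],1),"rot",s['ee_rot'].round(2),"F",s['force'].round(1),"w",round(s['gripper_width'],1))
print("need tool shift",T.inv().apply(dx).round(1)," turn tool",(T.inv()*R.from_euler('xyz',[180,0,180+p[2]],degrees=True)).as_rotvec(degrees=True).round(1))
E
python3 -m creep '[[1,0,0,0,0,0,-9.3],[1,0,0,0,0,0,-9.3]]' 40; python3 d.py 0 44 90
```

```text
time_s: 0.35
ee_pos: [135.3, 558.5, 213.5]
ee_rot: [-179.9, -0.0, -174.7]
force: [0.5, 0.4, -0.3]
gripper_width: 74.0
t 0.35 box TCP [-305.9  476.5  213.5] rot [-1.7994e+02 -2.0000e-02 -1.7472e+02] F [ 0.5  0.4 -0.3] w 74.0
need tool shift [-303.7 -434.   123.8]  turn tool [-0.1 -0.   0.3]
```

```bash
python3 -m creep '[[1,-34,-49,0,0,0,0],[1,-34,-49,0,0,0,0],[1,-34,-49,0,0,0,0],[1,-34,-49,0,0,0,0],[1,-34,-49,0,0,0,0]]'; python3 d.py 0 44 90
```

```text
time_s: 0.98
ee_pos: [326.9, 327.8, 213.8]
ee_rot: [180.0, 0.0, -175.0]
force: [0.9, -0.2, 0.4]
gripper_width: 23.7
t 0.97 box TCP [-135.2  230.   213.8] rot [ 180.    0. -175.] F [ 0.9 -0.2  0.4] w 23.7
need tool shift [-135.1 -186.1  123.8]  turn tool [0. 0. 0.]
```

```bash
python3 -m creep '[[1,-34,-49,5,0,0,0],[1,-34,-49,10,0,0,0],[1,-34,-49,15,0,0,0],[1,-20,-30,20,0,0,0],[1,0,0,0,0,0,0]]'; python3 d.py 0 44 90
```

```text
time_s: 1.6
ee_pos: [462.9, 161.7, 162.2]
ee_rot: [-179.9, -0.2, -175.3]
force: [-0.1, 0.6, -0.8]
gripper_width: 0.7
t 1.6 box TCP [-14.1  52.7 162.2] rot [-179.94   -0.22 -175.26] F [-0.1  0.6 -0.8] w 0.7
need tool shift [-14.4  -8.6  72.1]  turn tool [-0.1 -0.2 -0.2]
```

```bash
python3 -m creep '[[1,-7,-4.5,20,0,0,0],[1,-7,-4,25,0,0,0],[1,0,0,20,0,0,0],[1,0,0,0,0,0,0],[1,0,0,0,0,0,0]]'; python3 d.py 0 44 70; python3 - <<'E'
from h import *
from workcell import grab_frame
f=grab_frame("top");overlay(f,(481.5,110.4,4.98),(225,165,315,225),8,"pics/o3.png")
f=grab_frame("scene");overlay(f,(481.5,110.4,4.98),(240,130,350,230),6,"pics/o4.png")
E
```

```text
time_s: 2.22
ee_pos: [477.9, 157.3, 99.9]
ee_rot: [180.0, 0.1, -175.0]
force: [-0.3, -0.4, 0.4]
gripper_width: 0.5
t 2.23 box TCP [ 0.5 47.1 99.9] rot [ 1.7997e+02  8.0000e-02 -1.7497e+02] F [-0.3 -0.4  0.4] w 0.5
need tool shift [ 0.5 -3.1 29.9]  turn tool [0.  0.1 0. ]
```

View pics/o4.png

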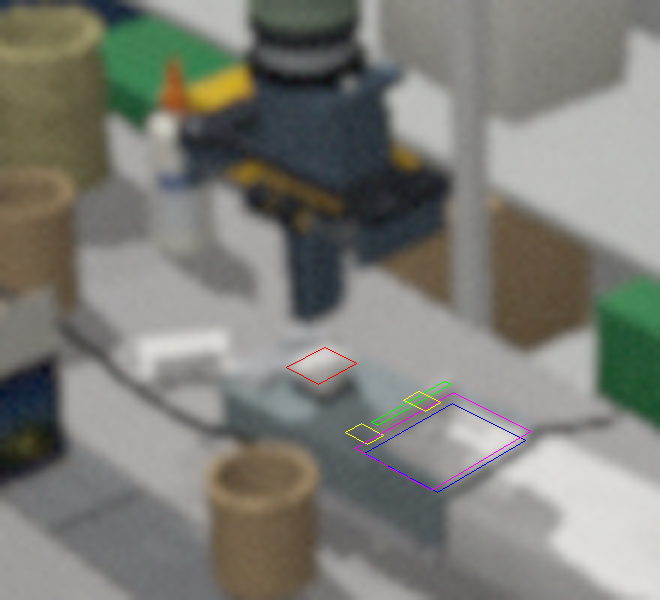

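View pics/o3.png

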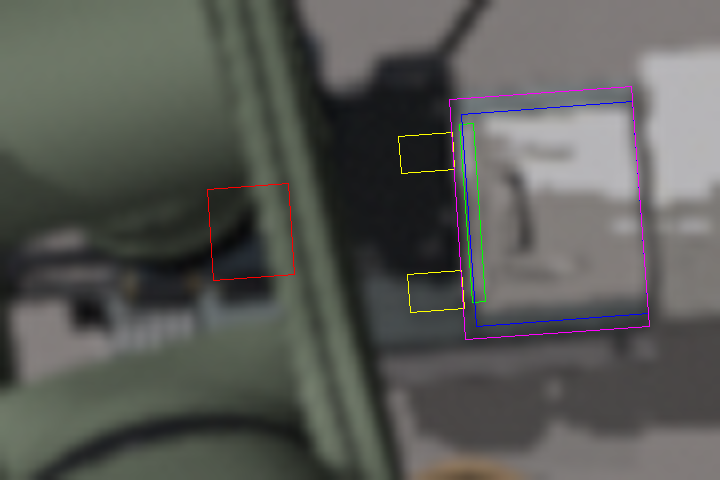

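The gripper tip sits over the paddle: tip at (312,310) and paddle at (322,366) in the scene crop. I'll press now, gently.

```bash
python3 -m creep '[[1,0.5,-3,15,0,0,0],[1,0,0,13,0,0,0],[1,0,0,2,0,0,0],[1,0,0,0,0,0,0]]'; python3 d.py 0 44 57
```

```text
time_s: 2.82
ee_pos: [477.6, 153.6, 69.1]
ee_rot: [180.0, 0.0, -175.0]
force: [-0.0, -0.7, 0.1]
gripper_width: 0.4
t 2.83 box TCP [-0.2 43.4 69.1] rot [ 1.7999e+02  1.0000e-02 -1.7503e+02] F [-0.  -0.7  0.1] w 0.4
need tool shift [-0.2  0.6 12.1]  turn tool [ 0.  0. -0.]
```

```bash
python3 -m creep '[[1,0,0,4,0,0,0],[1,0,0,3,0,0,0],[1,0,0,2,0,0,0],[1,0,0,0,0,0,0]]'; python3 d.py 0 44 57
```

```text
time_s: 3.32
ee_pos: [478.0, 153.8, 60.1]
ee_rot: [180.0, 0.1, -175.0]
force: [1.2, 2.3, 4.0]
gripper_width: 0.7
t 3.33 box TCP [ 0.3 43.5 60.1] rot [ 1.7997e+02  8.0000e-02 -1.7503e+02] F [1.2 2.3 4. ] w 0.7
need tool shift [0.3 0.5 3.1]  turn tool [ 0.   0.1 -0. ]
```

```bash
python3 -m creep '[[1,0,0,1.5,0,0,0],[1,0,0,1,0,0,0],[1,0,0,0,0,0,0],[1,0,0,0,0,0,0],[1,0,0,0,0,0,0]]'; python3 d.py 0 44 57; python3 - <<'E'
from h import *
from workcell import grab_frame
f=grab_frame("top");overlay(f,(481.5,110.4,4.98),(225,165,315,225),8,"pics/o5.png")
f=grab_frame("scene");overlay(f,(481.5,110.4,4.98),(260,160,350,230),8,"pics/o6.png")
E
```

```text
time_s: 3.95
ee_pos: [477.8, 153.6, 57.6]
ee_rot: [180.0, 0.1, -175.0]
force: [2.3, 1.5, 3.5]
gripper_width: 0.5
t 3.95 box TCP [ 0.1 43.3 57.6] rot [ 1.7999e+02  6.0000e-02 -1.7502e+02] F [2.3 1.5 3.5] w 0.5
need tool shift [0.1 0.7 0.6]  turn tool [ 0.   0.1 -0. ]
```

View pics/o5.png

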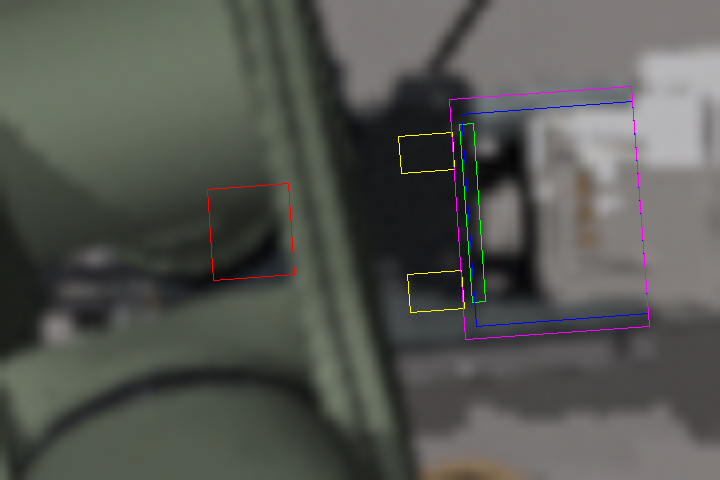

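View pics/o6.png

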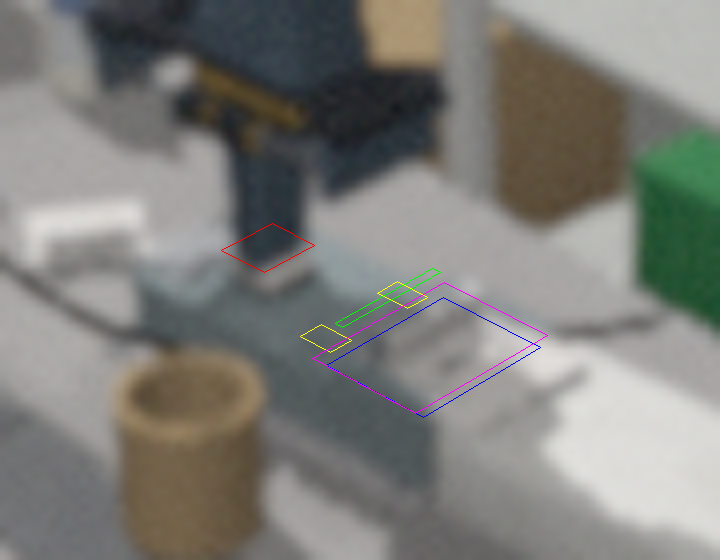

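The cover sprang loose. Its wall is now at about x=530 in the top crop, against 470 before, which is roughly 20 mm of travel. Next I lift, move behind the wall and lower.

```bash
python3 -m creep '[[1,0,0,-10,0,0,0],[1,0,0,-20,0,0,0],[1,0,-25,0,0,0,0],[1,0,-35,0,0,0,0],[1,0,-10,0,0,0,0]]'; python3 -m creep '[[1,0,0,0,0,0,0],[1,0,0,0,0,0,0]]'; python3 d.py 0 -28 60.5
```

```text
time_s: 4.68
ee_pos: [481.6, 82.0, 87.0]
ee_rot: [-180.0, -0.2, -175.1]
force: [0.2, 0.1, 0.6]
gripper_width: 0.5
time_s: 4.92
ee_pos: [483.0, 84.3, 87.3]
ee_rot: [180.0, -0.1, -175.0]
force: [0.1, 0.1, 0.6]
gripper_width: -0.0
t 4.92 box TCP [ -0.8 -26.1  87.3] rot [ 1.7998e+02 -6.0000e-02 -1.7500e+02] F [0.1 0.1 0.6] w -0.0
need tool shift [-0.8 -1.9 26.8]  turn tool [ 0.  -0.1  0. ]
```

```bash
python3 -m creep '[[1,-0.5,-1,10,0,0,0],[1,0,0,12,0,0,0],[1,0,0,4.5,0,0,0],[1,0,0,0,0,0,0]]'; python3 d.py 0 -28 60.5; python3 - <<'E'
from h import *
from workcell import grab_frame
f=grab_frame("top");overlay(f,(481.5,110.4,4.98),(225,165,315,225),8,"pics/o7.png",cy=-88)
f=grab_frame("scene");overlay(f,(481.5,110.4,4.98),(260,160,350,230),8,"pics/o8.png",cy=-88)
E
```

```text
time_s: 5.42
ee_pos: [483.6, 82.8, 60.3]
ee_rot: [180.0, -0.1, -175.0]
force: [-0.4, 0.2, 0.5]
gripper_width: 0.6
t 5.42 box TCP [ -0.3 -27.7  60.3] rot [ 1.8000e+02 -8.0000e-02 -1.7502e+02] F [-0.4  0.2  0.5] w 0.6
need tool shift [-0.3 -0.3 -0.2]  turn tool [ 0.  -0.1  0. ]
```

View pics/o7.png

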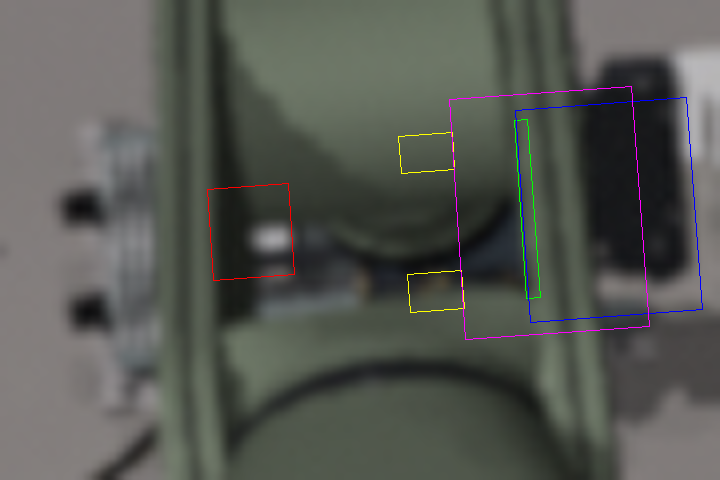

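View pics/o8.png

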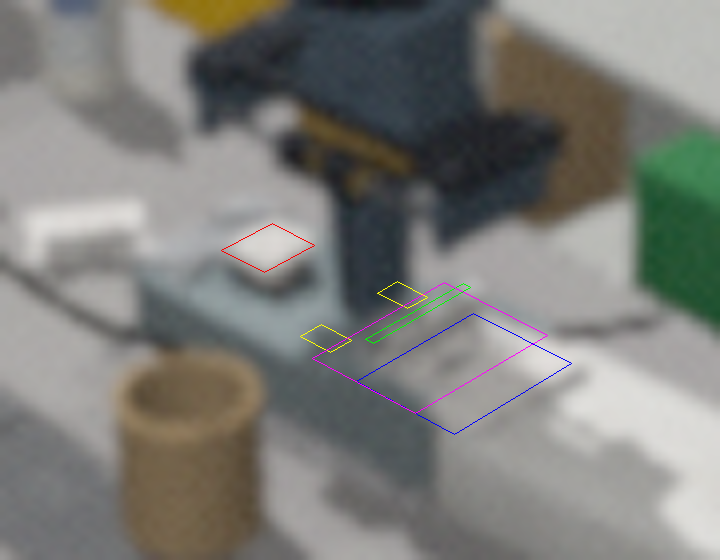

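The paddle is back up at (268,248) and the finger is behind the wall. I'll push slowly.

```bash
for i in 1; do python3 -m creep '[[1,0,-4,0,0,0,0],[1,0,-5,0,0,0,0],[1,0,-5,0,0,0,0],[1,0,-4,0,0,0,0],[1,0,-4,0,0,0,0]]'; done; python3 d.py 0 -112 60.5
```

```text
time_s: 6.15
ee_pos: [486.0, 60.5, 61.0]
ee_rot: [180.0, 0.0, -175.0]
force: [0.7, -0.1, -0.2]
gripper_width: 0.4
t 6.15 box TCP [  0.2 -50.1  61. ] rot [ 179.99    0.   -175.04] F [ 0.7 -0.1 -0.2] w 0.4
need tool shift [  0.1 -61.9   0.4]  turn tool [ 0.  0. -0.]
```

```bash
python3 -m creep '[[1,0,-4,0,0,0,0],[1,0,-4,0,0,0,0],[1,0,-4,0,0,0,0],[1,0,-4,0,0,0,0],[1,0,-4,0,0,0,0]]'; python3 d.py 0 -112 60.5
```

```text
time_s: 6.78
ee_pos: [487.6, 40.6, 60.8]
ee_rot: [-180.0, -0.0, -175.0]
force: [0.3, 0.2, -0.4]
gripper_width: 0.1
t 6.78 box TCP [ -0.  -70.1  60.8] rot [-1.7999e+02 -2.0000e-02 -1.7501e+02] F [ 0.3  0.2 -0.4] w 0.1
need tool shift [ -0.  -41.9   0.3]  turn tool [-0. -0.  0.]
```

```bash
cat > look.py <<'E'
import sys
from h import *
from workcell import grab_frame
n,cy=sys.argv[1],float(sys.argv[2])
f=grab_frame("scene");overlay(f,(481.5,110.4,4.98),(270,160,380,240),7,f"pics/s{n}.png",cy=cy)
f=grab_frame("top");overlay(f,(481.5,110.4,4.98),(260,160,360,225),8,f"pics/t{n}.png",cy=cy)
E
python3 look.py 1 -115
```

```text
(no output)
```

View pics/s1.png

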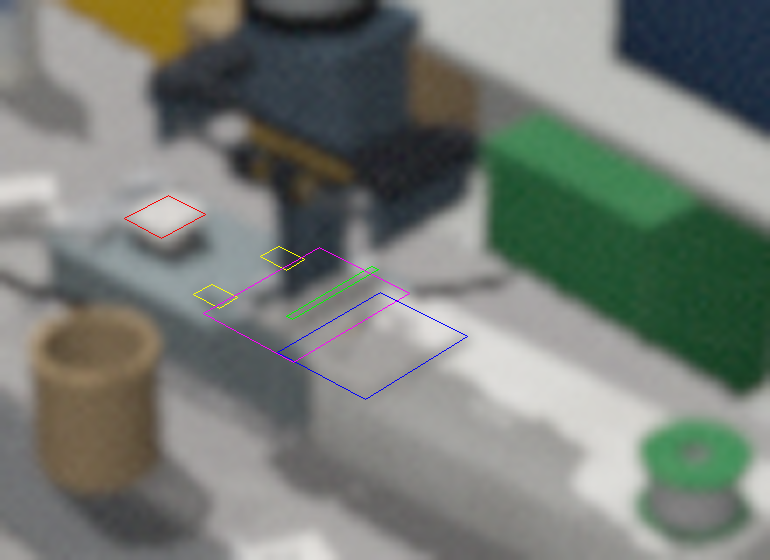

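View pics/t1.png

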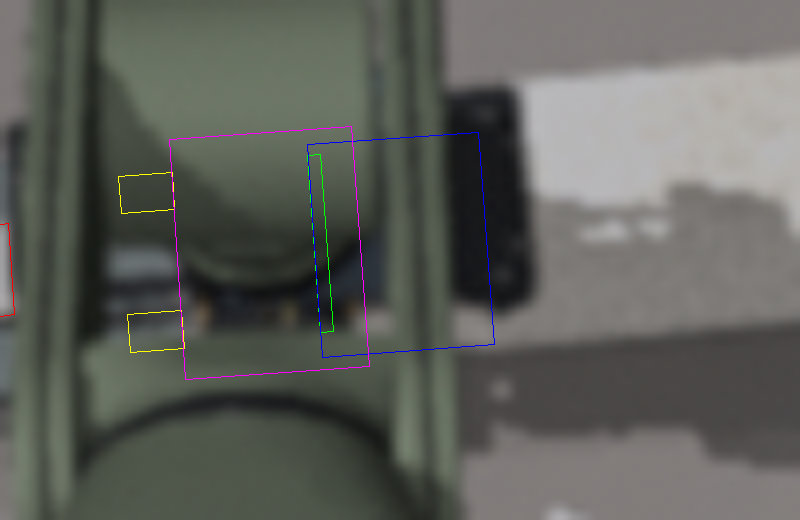

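```bash
cat > enh.py <<'E'
import sys
from h import *
from workcell import grab_frame
f=grab_frame("scene"); c=f["frame"][180:240,290:360,::-1]
c=cv2.resize(c,None,fx=10,fy=10,interpolation=cv2.INTER_CUBIC).astype(float)
c=np.clip((c-90)*2.2,0,255).astype(np.uint8); cv2.imwrite(f"pics/e{sys.argv[1]}.png",c)
E
python3 enh.py 1
```

```text
(no output)
```

View pics/e1.png

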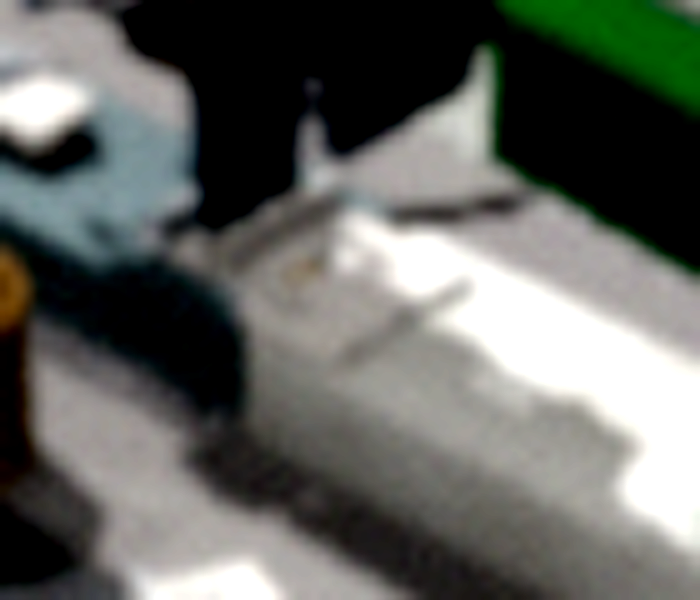

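```bash
cat > b.py <<'E'
from h import *
import sys
p=(481.5,110.4,4.98); f=pickle.load(open("scene.pkl","rb"))
def b(u,v,z):
    q=unproj(f,(u,v),z)-[p[0],p[1],0]; c,s=np.cos(np.radians(p[2])),np.sin(np.radians(p[2])); return np.round([c*q[0]+s*q[1],-s*q[0]+c*q[1],z],1)
a=[float(x) for x in sys.argv[1:]]
for i in range(0,len(a),3): print(b(290+a[i]/10-.5,180+a[i+1]/10-.5,a[i+2]))
E
python3 b.py 345 355 47 470 285 47 215 243 73 335 187 73; python3 d.py 0 -112 60.5
```

```text
[ -20.4 -140.2   47. ]
[  45.2 -143.4   47. ]
[-27.3 -80.7  73. ]
[ 31.  -87.3  73. ]
t 6.92 box TCP [  0.1 -70.1  60.8] rot [-1.7999e+02 -1.0000e-02 -1.7504e+02] F [-0.4 -0.1 -0.3] w 0.8
need tool shift [  0.  -41.9   0.4]  turn tool [-0. -0. -0.]
```

The enhanced crop shows the cover's front edge from (345,355) to (470,285), at about y −142 in the box frame. That puts its wall at the fingertips, so contact is good and I'll keep going.

```bash
python3 -m creep '[[1,0,-4,0,0,0,0],[1,0,-4,0,0,0,0],[1,0,-4,0,0,0,0],[1,0,-4,0,0,0,0],[1,0,-4,0,0,0,0]]'; python3 enh.py 2;  python3 d.py 0 -112 60.5
```

```text
time_s: 7.55
ee_pos: [489.5, 20.7, 60.9]
ee_rot: [180.0, 0.0, -175.0]
force: [0.7, 0.4, -0.1]
gripper_width: 0.5
t 7.6 box TCP [  0.2 -90.4  60.9] rot [-179.99    0.   -175.04] F [-0.1  0.5 -0.8] w 0.2
need tool shift [  0.2 -21.6   0.4]  turn tool [-0.  0. -0.]
```

View pics/e2.png

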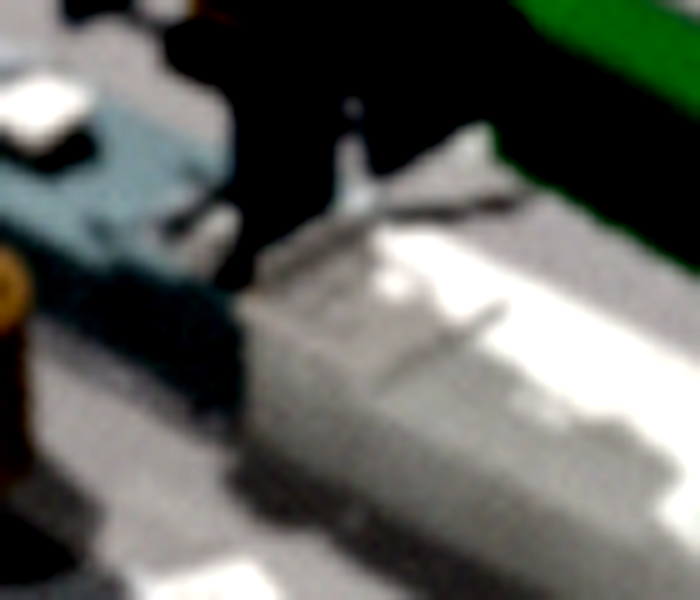

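```bash
python3 -m creep '[[1,0,-5,0,0,0,0],[1,0,-5,0,0,0,0],[1,0,-5,0,0,0,0],[1,0,-5,0,0,0,0],[1,0,-4,0,0,0,0]]'; python3 -m creep '[[1,0,0,0,0,0,0],[1,0,3,0,0,0,0],[1,0,6,0,0,0,0],[1,0,6,0,0,0,0],[1,0,6,0,0,0,0]]'; python3 enh.py 3;  python3 d.py 0 -112 60.5
```

```text
time_s: 8.22
ee_pos: [491.6, -3.2, 60.9]
ee_rot: [180.0, 0.0, -175.0]
force: [1.4, 0.2, 0.3]
gripper_width: 0.6
time_s: 8.85
ee_pos: [489.6, 18.7, 60.9]
ee_rot: [180.0, 0.0, -175.0]
force: [0.2, -0.3, -0.0]
gripper_width: 0.6
t 8.9 box TCP [  0.1 -91.6  60.9] rot [ 179.97   -0.   -174.99] F [-0.5  0.2  0. ] w 0.2
need tool shift [  0.1 -20.4   0.4]  turn tool [ 0. -0.  0.]
```

View pics/e3.png

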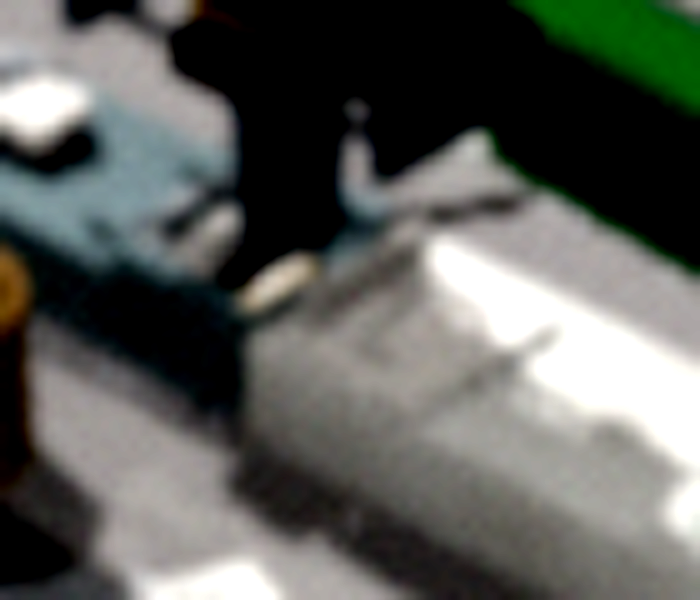

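The cover is out on the foam and the finger has moved clear of it. I'll lift, go back out of the view and check.

```bash
python3 -m creep '[[1,0,0,-15,0,0,0],[1,0,0,-40,0,0,0],[1,0,10,-50,0,0,0],[1,20,55,0,0,0,0],[1,20,58,0,0,0,0]]'; python3 -m creep '[[1,20,58,0,0,0,0],[1,20,58,0,0,0,0],[1,20,58,0,0,0,0],[1,15,40,0,0,0,0],[1,0,0,0,0,0,0]]'; python3 enh.py 4;python3 look.py 4 -161;  python3 d.py 0 -112 60.5
```

```text
time_s: 9.52
ee_pos: [439.1, 138.2, 166.7]
ee_rot: [180.0, 0.1, -175.1]
force: [0.3, 0.3, -0.3]
gripper_width: 0.0
time_s: 10.15
ee_pos: [344.6, 346.0, 165.9]
ee_rot: [180.0, 0.0, -174.8]
force: [0.2, 0.7, 0.5]
gripper_width: 0.4
t 10.3 box TCP [-114.8  243.5  165.8] rot [-1.7996e+02 -1.0000e-02 -1.7503e+02] F [-0.4 -0.3 -0.4] w 0.6
need tool shift [-114.9 -355.4  105.6]  turn tool [-0. -0. -0.]
```

View pics/s4.png

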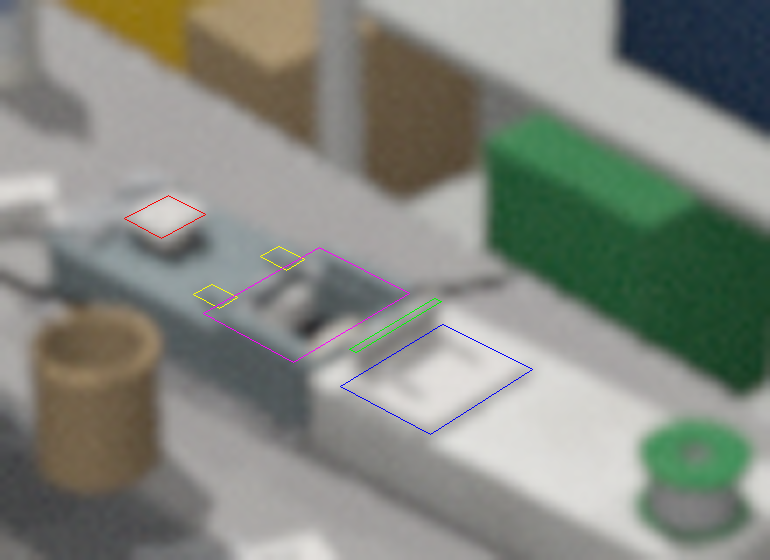

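View pics/t4.png

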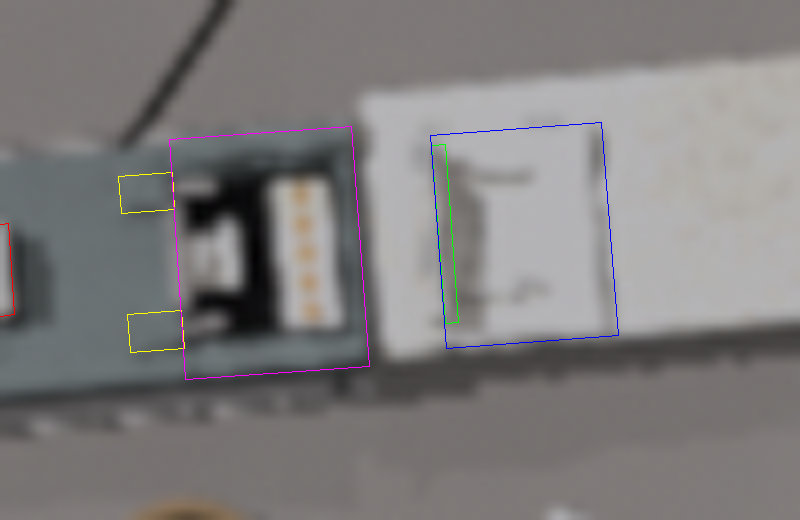

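The cover lies flat on the foam in both views, matching the overlay at y about −160. The paddle is up, the reel is at the same pixel as at the start (369,225), and the arm is clear.

```bash
python3 -c "
from workcell import job_done; print(job_done())"
```

```text
the job is handed in; nothing more can be done
None
```

The lamp driver box is uncovered, and the terminal cover lies wholly off the box, flat and right way up on the foam. I handed the job in at about 10.3 s; no verdict is reported.

**What I did:** I pressed the snap tab about 8.4 mm with the closed fingertips. The cover sprang loose by roughly 20 mm, more than the 11 mm described. I then pushed its upright wall slowly along the rails, backed off, lifted and moved the arm clear.

**Last checks:**
- **Cover:** its outline fits both cameras with its centre at about y −160 mm in the box frame, against the required −134 mm. That is about 80 mm from the foam's centre, where the limit is 105 mm; I estimated that distance and did not fit it separately.
- **Snap tab:** its paddle is back up.
- **Bystanders:** the reel is at the same pixel as before. I did not re-measure the bulb, pliers or glue bottle; the tool did not come near them.
- **Force:** the readings during the push stayed close to noise (about 1 N), so I confirmed contact from the pictures instead.

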